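# Sweep the filters through the gate

### The job

Three loose colour filters lie on the white deck of the microscope bench's sorting tray. With the fingertips, sweep them along the deck through the gate in the fence so that they drop into the slot, one at a time: first the amber, then the green, then the blue. Only push them, never pick up or lift them or send them over the fence, and leave the objective, the vial and everything else where they stand.

Things in the scene. Friction and masses are not known exactly. Their poses are not given: they have to be found in the camera images.
- tray: Fixed grey sorting tray. Origin on the table under the middle of the gate; x runs from deck through gate to slot, z up. Flat white deck 75 mm above the table, x -190 to 0, y -130 to 130 mm, with black rims 5 mm high, 6 mm wide along its near and side edges. Filters start left, right and middle-rear on it, in any order, clear of one another; the objective and vial stand in its corners beside the fence.
- gate (a point): Middle of the gate at deck level (75 mm); axes as the tray. The black fence lies along y just beyond the deck edge (tray x 0 to 6 mm) and stands 5 mm above the deck; the gate is its one gap, 40 mm wide, with a yellow mark at each side. In the gate the deck ends at x = 0 and the floor drops straight into the slot.
- slot (a point): Middle of the slot floor, 42.5 mm beyond the gate in the tray's x and 6 mm above the table. The slot is open at the top, 44 mm wide, 85 mm long and 69 mm deep; its other walls rise to deck level. Three filters fit into it in any attitude.
- amber_center (a point): Centre of the amber filter: a loose black disc, 30 mm across and 14 mm thick (about 25 g), with its amber (orange) window 24 mm across in both faces. It starts lying flat on the deck of the sorting tray, so this centre is 7 mm above the deck.
- green_center (a point): Centre of the green filter: a loose black disc, 30 mm across and 14 mm thick (about 25 g), with its green window 24 mm across in both faces. It starts lying flat on the deck of the sorting tray, so this centre is 7 mm above the deck.
- blue_center (a point): Centre of the blue filter: a loose black disc, 30 mm across and 14 mm thick (about 25 g), with its blue window 24 mm across in both faces. It starts lying flat on the deck of the sorting tray, so this centre is 7 mm above the deck.
- objective_center (a point): Half-way up the microscope objective, a loose steel cylinder 24 mm across and 45 mm tall, tapering at the top, standing in one deck corner beside the fence. Leave alone.
- vial_center (a point): Half-way up a small white vial with a black cap, 22 mm across, 42 mm tall, standing loose in the other deck corner beside the fence. Leave alone.
- cleaner_center (a point): Half-way up a white cleaner bottle with a blue cap, 60 mm across, 150 mm tall, standing on the table to the left. Leave alone.
- dish: Clear lidded culture dish, 94 mm across, 18 mm tall, lying on the table to the right; origin at the centre of its underside. Leave alone.
- driver: Screwdriver 150 mm long lying on the table to the left; origin under its middle, along x. Leave alone.
- beaker: Glass beaker 70 mm across, 90 mm tall, on the table far left; origin at the centre of its underside. Leave alone.

How it is judged:
By the outcome, as a careful person would: the job done as asked, in the order asked, and still so for the second after the job is handed in, with the robot touching nothing.
It also fails if it takes over 72 s, if anything falls off the work surface, if the arm or the gripper's body presses on something with over 40 N, if the wrist force passes 120 N, or if a joint passes its speed limit or range.

### The arm

A 7-joint arm with a two-finger parallel gripper is mounted at the origin on the work surface. World frame = base frame: x ahead of the robot, y to its left, z up, the work surface at z = 0. Lengths are in m, angles in rad, forces in N, time in s.
With the tool pointing down it reaches from about 0.425 to 0.875 m from the base axis. Payload 4.7 kg.
Tool frame: the origin (TCP) lies where the fingers leave the gripper's body, on its centre line; the fingertips stand 70 mm ahead of it and the grasp point (between the pads) lies 51 mm ahead of it; z points along the fingers, x is the direction in which the jaws open and shut, and the axes are right-handed (so a half turn about z gives the same grasp; the last joint's range is limited). The gripper opens to 87 mm and grips with 3 to 60 N. Pads are 19 mm wide; open, the fingers measure 117 mm over their backs; the gripper's body (75 mm by 190 mm) begins 51 mm behind the grasp point.
Start: joints at [-1.158, 0.321, -0.07, 1.45, 0.023, 1.371, -0.057], TCP at [0.252, 0.599, 0.292] pointing down, gripper open.
Joint ranges: [-2.86, 2.86], [-0.3, 2.09], [-1.38, 1.24], [0.06, 2.45], [-1.56, 4.7], [0.09, 2.05], [-2.69, 2.69]. Speed limits (rad/s): [2.57, 2.57, 3.14, 3.14, 3.14, 3.14, 3.14].

### API

Orientations are given as a 3x3 rotation matrix whose columns are the frame's x, y, z axes.
In Python, from station import state, get_image, env gives the robot as it stands.
- The arm moves only by the tool jog_arm, never from a script. Its argument "motion" is a list of rows, each a list of 7 numbers: the shift along the world's x, y, z normalised to -1 to 1, where 1 is 300 mm, then the turn, a rotation vector about the world's x, y, z normalised to -1 to 1, where 1 is 180 degrees, then the opening, from 0 (shut) to 1 (fully open). In form: [[dx, dy, dz, wx, wy, wz, claw], ...]. A call has 1 to 8 rows; each row is the pose to reach, as a shift and turn from the pose commanded when the call began, turning the shorter way round; what a row does not reach only later rows make up. A row lasts 1/8 s, in which the tool goes at most 62.5 mm and 10.7 degrees, less where a joint would pass 70% of its speed; a pose out of reach is approached as far as the arm can. A call with a number of a shift or a turn outside -1 to 1 is refused whole. A call with a gripper value outside its range is refused whole. The fingers move at their own pace and stop on an object; the grip force is fixed at half the most. Time passes only in rows, so rows that repeat a pose let the fingers close. It gives the time, the measured TCP pose, the force and the opening at its end, in the units of the state.
- state(): the state, without advancing time (a new reading comes with each control period).
- get_image(name): name is "scene" or "side" or "wrist"; returns a dict with "color" (384x512x3 uint8, blue, green, red), "mtx" (3x3 intrinsics, pixels), "dist_coeffs" ([k1, k2, p1, p2, k3] as OpenCV has them; the pictures are not rectified), "world_to_cam" (4x4, takes a point from world to camera coordinates). Camera axes: x right, y down, z forward; pixel columns grow to the right and rows downward; lengths in m; the calibration is good to about 2 mm. A picture is of the moment at which its call begins. There is no depth.
- env.sign_off(): hands the job in, once; it reports no verdict.
The state is a dict: "time_s": time; "joint_pos": joint angles; "qd": joint speeds; "tau": joint torques, N m; "tcp_pos": TCP position; "tool_rot": TCP orientation; "wrist_force": force on the tool from outside, world axes, zero at the start; "torque": the same for the moment, N m; "grip_width": finger opening in m.
Only numpy, scipy, OpenCV 4.12 (cv2) and the standard library are available. Lean on these libraries where they do the work, as an engineer would, in place of code of your own. Each camera call takes 0.05 s, during which the arm holds its last target.

## Working session

There is one attempt and no reset: what is moved stays moved. The work goes in short steps, Python scripts to look and compute and a tool call to move; the robot and the scene stay as the last step left them, time stands still between calls to the robot, and variables do not carry over. Pictures are saved under pics/ and viewed, and the job is handed in when it is done.

Besides the shell and the picture viewer there is one more tool, called after "Request:" as name(argument=value, ...) on one line, values as JSON. jog_arm: Moves the arm, as the interface text tells. Scaled input: -1 to 1 covers 300 mm each way for a shift and 180 degrees each way for a turn. Its arguments: {"type":"object","properties":{"motion":{"type":"array","items":{"type":"array","items":{"type":"number"}}}},"required":["motion"]}

```bash
mkdir -p pics; ls
python3 - <<'E'
from station import state,get_image
import cv2,numpy as np
s=state();print({k:np.round(v,3).tolist() for k,v in s.items()})
for n in("scene","side","wrist"):
    d=get_image(n);cv2.imwrite(f"pics/{n}0.png",d["color"])
    print(n,np.round(d["mtx"],1).tolist(),np.round(d["dist_coeffs"],3).tolist(),np.round(d["world_to_cam"],3).tolist())
E
```

```text
pics
{'time_s': 0.0, 'joint_pos': [-1.158, 0.322, -0.07, 1.452, 0.023, 1.371, -0.057], 'qd': [-0.001, -0.001, -0.001, 0.003, 0.001, 0.001, -0.0], 'tau': [0.001, -49.129, -0.403, -31.253, -0.064, 0.044, 0.0], 'tcp_pos': [0.252, 0.599, 0.291], 'tool_rot': [[0.388, 0.922, -0.001], [0.922, -0.388, -0.002], [-0.002, 0.0, -1.0]], 'wrist_force': [-0.635, 0.537, -0.334], 'torque': [0.033, 0.011, 0.015], 'grip_width': 0.087}
scene [[422.4, 0.0, 258.5], [0.0, 422.4, 198.4], [0.0, 0.0, 1.0]] [-0.029, 0.0, 0.0, 0.0, 0.0] [[-0.565, 0.825, -0.006, 0.226], [0.446, 0.299, -0.844, -0.145], [-0.695, -0.479, -0.537, 1.72], [0.0, 0.0, 0.0, 1.0]]
side [[379.9, 0.0, 256.0], [0.0, 379.9, 188.6], [0.0, 0.0, 1.0]] [0.032, 0.0, 0.0, 0.0, 0.0] [[0.906, -0.423, 0.013, -0.42], [-0.289, -0.64, -0.712, 0.241], [0.31, 0.641, -0.702, 1.116], [0.0, 0.0, 0.0, 1.0]]
wrist [[286.8, 0.0, 252.8], [0.0, 286.8, 190.6], [0.0, 0.0, 1.0]] [-0.042, 0.0, 0.0, 0.0, 0.0] [[0.388, 0.921, -0.001, -0.65], [0.882, -0.371, 0.291, -0.037], [0.268, -0.114, -0.957, 0.391], [0.0, 0.0, 0.0, 1.0]]
```

View pics/scene0.png

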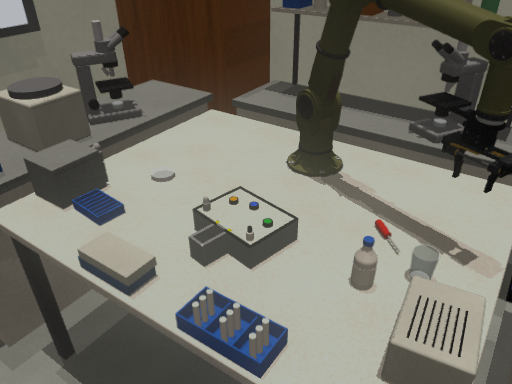

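View pics/side0.png

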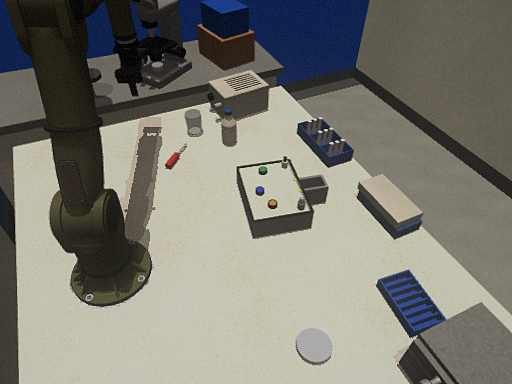

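View pics/wrist0.png

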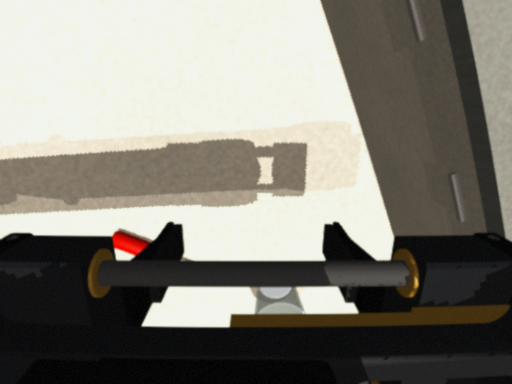

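The scene view shows the tray around (245,222): amber near (234,200), blue (254,206), green (268,223), the yellow gate marks near (218,222) and (230,231), and the objective and vial at (207,204) and (250,233). The side view agrees.

```bash
cat > h.py <<'E'
from station import state,get_image,env
import cv2,numpy as np
def ray(d,uv):
    p=cv2.undistortPoints(np.array([[uv]],float),d["mtx"],d["dist_coeffs"])[0,0]
    T=d["world_to_cam"];R=T[:3,:3];c=-R.T@T[:3,3];return c,R.T@np.array([p[0],p[1],1.])
def onz(d,uv,z):
    c,v=ray(d,uv);return c+v*(z-c[2])/v[2]
def tri(rs):
    A=0;b=0
    for c,v in rs:
        v=v/np.linalg.norm(v);P=np.eye(3)-np.outer(v,v);A=A+P;b=b+P@c
    return np.linalg.solve(A,b)
def proj(d,P):
    T=d["world_to_cam"];return cv2.projectPoints(np.array(P,float).reshape(-1,1,3),cv2.Rodrigues(T[:3,:3])[0],T[:3,3],d["mtx"],d["dist_coeffs"])[0][:,0]
def blobs(d,roi):
    x0,y0,x1,y1=roi;im=d["color"][y0:y1,x0:x1];hsv=cv2.cvtColor(im,cv2.COLOR_BGR2HSV);o={}
    for n,lo,hi in(("amber",8,20),("yellow",25,34),("green",45,85),("blue",105,130)):
        m=cv2.inRange(hsv,(lo,120,70),(hi,255,255));k,_,st,ce=cv2.connectedComponentsWithStats(m)
        o[n]=[(int(st[i,4]),(ce[i]+[x0,y0])) for i in range(1,k) if st[i,4]>=3]
    return o
ROI={"scene":(185,180,305,265),"side":(230,150,330,240)}
E
python3 - <<'E'
from h import *
for n in("scene","side"):
    d=get_image(n);x0,y0,x1,y1=ROI[n]
    cv2.imwrite(f"pics/{n}crop.png",cv2.resize(d["color"][y0:y1,x0:x1],None,fx=6,fy=6,interpolation=2))
    for k,v in blobs(d,ROI[n]).items():
        for a,c in v: print(n,k,a,np.round(c,1),np.round(onz(d,c,.08 if k=="yellow" else .089),4))
E
```

```text
scene amber 25 [233.1 198.4] [ 0.5084 -0.022   0.089 ]
scene yellow 7 [216.9 221.7] [0.6253 0.0067 0.08  ]
scene yellow 7 [229.  229.7] [0.6364 0.0603 0.08  ]
scene green 27 [267.4 220.5] [0.5481 0.1332 0.089 ]
scene blue 25 [253.6 203.5] [0.4961 0.0482 0.089 ]
side amber 36 [272.3 202.4] [ 0.5099 -0.0205  0.089 ]
side yellow 8 [294.2 178.8] [0.6317 0.0546 0.08  ]
side yellow 9 [299.3 190.1] [ 6.202e-01 -3.000e-04  8.000e-02]
side green 23 [262.3 168.7] [0.5507 0.1365 0.089 ]
side blue 14 [326.2 153.1] [0.7982 0.1179 0.089 ]
side blue 31 [259.4 188.9] [0.4987 0.0507 0.089 ]
```

View pics/scenecrop.png

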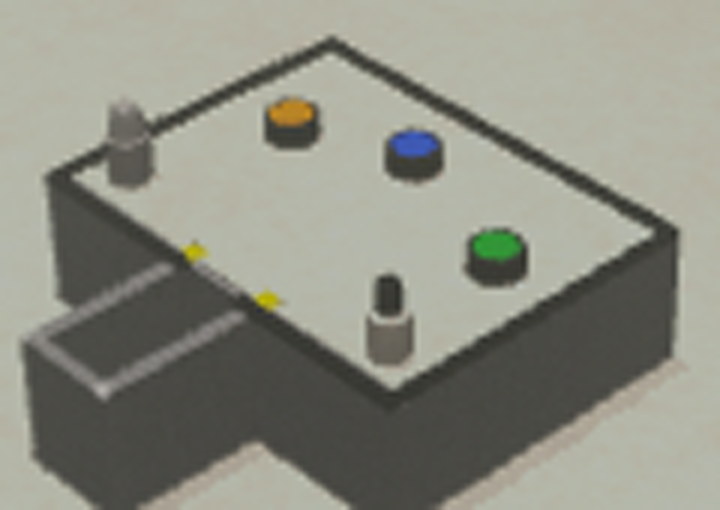

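View pics/sidecrop.png

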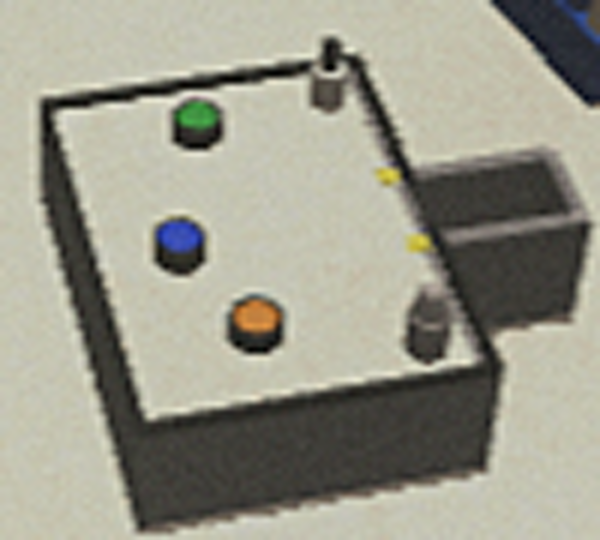

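Run:
```python
from h import *
D={n:get_image(n) for n in("scene","side")}
C={"scene":[(47,177),(332,38),(679,231),(391,407)],"side":[(497,366),(142,423),(42,101),(357,57)]}
px={n:(np.array(C[n])+.5)/6-.5+np.array(ROI[n][:2]) for n in C}
W=[]
for i in range(4):
    a=onz(D["scene"],px["scene"][i],.08);b=onz(D["side"],px["side"][i],.08)
    t=tri([ray(D[n],px[n][i]) for n in D]);W.append((a+b)[:2]/2);print(np.round(a,4),np.round(b,4),np.round(t,4))
W=np.array(W); # order: fence-y, near-y, near+y, fence+y
print("sides",np.linalg.norm(W-np.roll(W,-1,0),axis=1))
B={n:blobs(D[n],ROI[n]) for n in D}
Y=[]
for n in D:
    for a,c in B[n]["yellow"]: print("yel .075",n,np.round(onz(D[n],c,.075),4))
# tray fit: model corners
for xn,yw in((-190,130),(-196,136)):
    M=np.array([[6,-yw],[xn,-yw],[xn,yw],[6,yw]])/1000.
    mc=M.mean(0);wc=W.mean(0);A=(M-mc).T@(W-wc)
    th=np.arctan2(A[0,1]-A[1,0],A[0,0]+A[1,1]);R=np.array([[np.cos(th),-np.sin(th)],[np.sin(th),np.cos(th)]])
    g=wc-R@mc;print("th",np.degrees(th),"gate",g,"res mm",np.round(1000*(W-(M@R.T+g)),1).tolist())
    for k in("amber","green","blue","yellow"):
        for n in D:
            for a,c in B[n][k]:
                z=.075 if k=="yellow" else .089
                print(k,n,np.round(1000*(R.T@(onz(D[n],c,z)[:2]-g)),1))
```

```text
[ 0.6156 -0.0978  0.08  ] [ 0.6124 -0.0963  0.08  ] [ 0.6138 -0.0972  0.0796]
[ 0.4225 -0.0594  0.08  ] [ 0.4278 -0.0553  0.08  ] [ 0.4265 -0.0569  0.0826]
[0.4769 0.1942 0.08  ] [0.4781 0.1932 0.08  ] [0.4777 0.194  0.08  ]
[0.6683 0.1556 0.08  ] [0.6652 0.1527 0.08  ] [0.6664 0.1544 0.0782]
sides [0.19297124 0.25645409 0.19338794 0.25664389]
yel .075 scene [0.6201 0.002  0.075 ]
yel .075 scene [0.6314 0.0573 0.075 ]
yel .075 side [0.6347 0.0591 0.075 ]
yel .075 side [0.6232 0.0039 0.075 ]
th -11.82632229475898 gate [0.63587495 0.02951893] res mm [[-1.1, 1.9], [1.9, 1.4], [0.9, -2.0], [-1.6, -1.4]]
amber scene [-114.2  -76.6]
amber side [-113.   -74.8]
green scene [-107.2   83.5]
green side [-105.3   87.3]
blue scene [-140.2  -10.6]
blue side [140.8 120.6]
blue side [-138.6   -7.4]
yellow scene [ -9.8 -30.1]
yellow scene [-10.1  26.3]
yellow side [-7.2 28.7]
yellow side [ -7.2 -27.7]
th -11.826240075362788 gate [0.6388113  0.02890423] res mm [[-2.8, 8.4], [6.0, 6.7], [2.6, -8.5], [-5.8, -6.7]]
amber scene [-117.2  -76.6]
amber side [-116.   -74.8]
green scene [-110.2   83.5]
green side [-108.3   87.3]
blue scene [-143.2  -10.6]
blue side [137.8 120.6]
blue side [-141.6   -7.4]
yellow scene [-12.8 -30.1]
yellow scene [-13.1  26.3]
yellow side [-10.2  28.7]
yellow side [-10.2 -27.7]
```

The tray fit is good, with corner residuals of 2 mm or less and marks symmetric about y=0. The gate is at about (0.636, 0.0295) and the tray yaw is -11.8°. Plan: set the fingers about 20 mm apart as a cradle, push each filter to about (-55,0), then push it straight through the gate.

```bash
cat >> h.py <<'E'
from scipy.spatial.transform import Rotation as Ro
TH=np.radians(-11.83);G=np.array([.6359,.0295]);R2=np.array([[np.cos(TH),-np.sin(TH)],[np.sin(TH),np.cos(TH)]])
def t2w(p): return R2@(np.array(p)/1000)+G
def w2t(p): return 1000*(R2.T@(np.array(p)[:2]-G))
def go(p,ang,z):
    s=state();a=np.radians(ang)+TH+np.pi/2
    c=s["tool_rot"];cur=np.arctan2(c[1,0],c[0,0])
    a=cur+(a-cur+np.pi/2)%np.pi-np.pi/2
    Rt=np.array([[np.cos(a),np.sin(a),0],[np.sin(a),-np.cos(a),0],[0,0,-1]])
    w=Ro.from_matrix(Rt@c.T).as_rotvec()/np.pi
    d=(np.append(t2w(p),z)-s["tcp_pos"])/.3
    print("target",p,ang,z,"->",np.round(d,3),np.round(w,4))
def show():
    s=state();c=s["tool_rot"];print("t",round(s["time_s"],2),"tray",np.round(w2t(s["tcp_pos"]),1),"z",round(s["tcp_pos"][2],4),"ang",round(np.degrees(np.arctan2(c[1,0],c[0,0])-TH)-90,1),"F",np.round(s["wrist_force"],1),"w",round(s["grip_width"],4),"q",np.round(s["joint_pos"],2))
def find(name):
    for n in("scene","side"):
        d=get_image(n);cv2.imwrite(f"pics/{n}_{name}.png",cv2.resize(d["color"][140:270,180:340],None,fx=4,fy=4,interpolation=2))
        for k,v in blobs(d,ROI[n]).items():
            for a,c in v:
                if k!="yellow":print(n,k,a,np.round(w2t(onz(d,c,.089)),1))
E
python3 - <<'E'
from h import *
show()
a=np.degrees(np.arctan2(75.7,-55+113.6));u=np.array([np.cos(np.radians(a)),np.sin(np.radians(a))])
go(np.array([-113.6,-75.7])-30*u,a,.22)
print("ang",a,"pre",np.array([-113.6,-75.7])-30*u)
E
```

```text
t 0.35 tray [-492.1  478.7] z 0.292 ang -11.0 F [-0.2  0.3 -0.8] w 0.087 q [-1.16  0.32 -0.07  1.45  0.02  1.37 -0.06]
target [-131.96393165  -99.42268986] 52.25624786360908 0.22 -> [ 0.78  -2.132 -0.24 ] [1.000e-04 0.000e+00 3.515e-01]
ang 52.25624786360908 pre [-131.96393165  -99.42268986]
```

Request:
jog_arm(motion=[[0.08, -0.18, 0, 0, 0, 0.04, 0.23], [0.16, -0.36, 0, 0, 0, 0.08, 0.23], [0.24, -0.54, 0, 0, 0, 0.12, 0.23], [0.32, -0.72, 0, 0, 0, 0.16, 0.23], [0.4, -0.9, 0, 0, 0, 0.2, 0.23], [0.42, -0.98, 0, 0, 0, 0.22, 0.23]])

```text
time_s: 1.1
tcp_pos: [0.3803, 0.3012, 0.2926]
tool_rot: [[-0.285, 0.958, 0.001], [0.958, 0.285, -0.0], [-0.0, 0.001, -1.0]]
wrist_force: [-1.0, 0.1, 0.0]
grip_width: 0.0348
```

Request:
jog_arm(motion=[[0.06, -0.18, 0, 0, 0, 0.04, 0.23], [0.12, -0.36, 0, 0, 0, 0.08, 0.23], [0.18, -0.54, 0, 0, 0, 0.12, 0.23], [0.24, -0.72, 0, 0, 0, 0.13, 0.23], [0.3, -0.9, 0, 0, 0, 0.13, 0.23], [0.34, -0.98, -0.1, 0, 0, 0.13, 0.23], [0.34, -0.98, -0.1, 0, 0, 0.13, 0.23]])

```text
time_s: 1.98
tcp_pos: [0.4796, 0.0087, 0.2607]
tool_rot: [[-0.641, 0.767, -0.003], [0.767, 0.641, -0.001], [0.001, -0.003, -1.0]]
wrist_force: [0.3, 0.3, 0.0]
grip_width: 0.0203
```

Run:
```python
from h import *
show()
go([-132,-99.4],52.3,.2)
go([-132,-99.4],52.3,.153)
```

```text
t 1.98 tray [-148.7  -52.4] z 0.2607 ang 51.7 F [0.3 0.3 0. ] w 0.0203 q [-0.53 -0.04  0.45  1.92  0.02  1.26  2.18]
target [-132, -99.4] 52.3 0.2 -> [ 0.022 -0.165 -0.202] [ 0.0003 -0.0011  0.0033]
target [-132, -99.4] 52.3 0.153 -> [ 0.022 -0.165 -0.359] [ 0.0003 -0.0011  0.0033]
```

Request:
jog_arm(motion=[[0.022, -0.16, 0, 0, 0, 0.003, 0.23], [0.022, -0.165, -0.1, 0, 0, 0.003, 0.23], [0.022, -0.165, -0.2, 0, 0, 0.003, 0.23], [0.022, -0.165, -0.2, 0, 0, 0.003, 0.23]])

```text
time_s: 2.48
tcp_pos: [0.4857, -0.037, 0.2011]
tool_rot: [[-0.653, 0.757, -0.004], [0.757, 0.653, 0.0], [0.003, -0.003, -1.0]]
wrist_force: [0.5, 0.6, 0.3]
grip_width: 0.02
```

Run:
```python
from h import *
show();go([-132,-99.4],52.3,.153)
d=get_image("wrist");cv2.imwrite("pics/w1.png",d["color"])
for k,v in blobs(d,(0,0,512,384)).items():
    for a,c in v:
        if a>50:print(k,a,np.round(c),np.round(w2t(onz(d,c,.075 if k=="yellow" else .089)),1))
```

```text
t 2.48 tray [-133.4  -95.9] z 0.2011 ang 52.6 F [0.5 0.6 0.3] w 0.02 q [-0.47  0.04  0.51  1.97 -0.02  1.14  2.33]
target [-132, -99.4] 52.3 0.153 -> [ 0.002 -0.012 -0.16 ] [-0.0001 -0.0013 -0.0018]
amber 639 [249. 246.] [-112.8  -75. ]
amber 156 [204. 277.] [-65.9 -75. ]
amber 208 [301. 275.] [-130.5  -27.7]
amber 83 [252. 315.] [-73.8 -20.6]
```

View pics/w1.png

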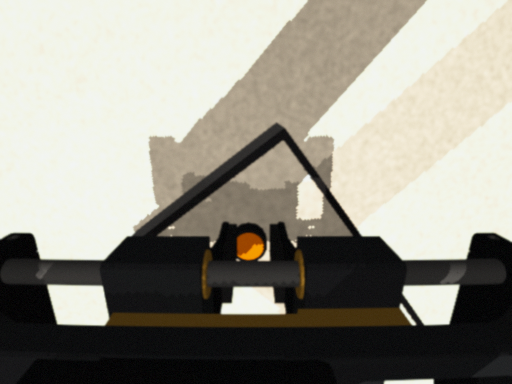

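The wrist view puts amber at pixel (249,246) between the fingers, which casts to tray (-113,-75). That agrees with the fixed cameras.

Request:
jog_arm(motion=[[0, -0.005, -0.08, 0, 0, -0.002, 0.23], [0, -0.005, -0.158, 0, 0, -0.002, 0.23], [0, -0.005, -0.158, 0, 0, -0.002, 0.23], [0, -0.005, -0.158, 0, 0, -0.002, 0.23]])

```text
time_s: 3.02
tcp_pos: [0.4882, -0.0395, 0.1567]
tool_rot: [[-0.648, 0.762, 0.003], [0.762, 0.648, 0.001], [-0.001, 0.002, -1.0]]
wrist_force: [0.6, 0.4, 0.5]
grip_width: 0.0199
```

Run:
```python
from h import *
show();find("a1")
go([-67.6,-16.3],52.3,.153)
```

```text
t 3.02 tray [-130.4  -97.8] z 0.1567 ang 52.2 F [0.6 0.4 0.5] w 0.0199 q [-0.46  0.1   0.51  2.02 -0.06  1.04  2.35]
scene amber 23 [-113.7  -76.1]
scene green 28 [-107.5   83.7]
scene blue 25 [-140.6  -10.3]
side amber 7 [-120.9  -75.9]
side blue 18 [140. 121.]
target [-67.6, -16.3] 52.3 0.153 -> [ 0.261  0.224 -0.012] [-0.0002  0.0009  0.0006]
```

View pics/side_a1.png

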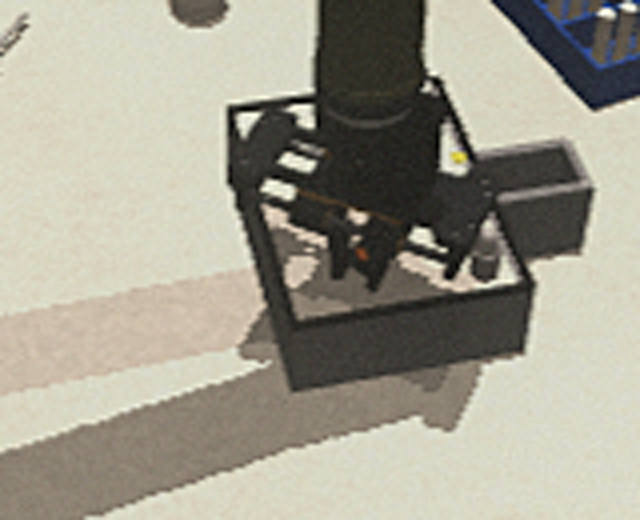

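Run:
```python
from h import *
d=get_image("side");s=state();R=s["tool_rot"];p=s["tcp_pos"]
for l in([95,0,0],[-95,0,0],[25,0,70],[-25,0,70],[95,0,40],[-95,0,40]):
    q=p+R@(np.array(l)/1000);print(l,np.round((proj(d,q)[0]-[180,140])*4),np.round(w2t(q)),round(q[2],3))
show()
```

```text
[95, 0, 0] [244. 176.] [-206.  -40.] 0.156
[-95, 0, 0] [479. 253.] [ -56. -156.] 0.156
[25, 0, 70] [326. 267.] [-150.  -83.] 0.086
[-25, 0, 70] [385. 287.] [-111. -113.] 0.086
[95, 0, 40] [245. 213.] [-206.  -40.] 0.116
[-95, 0, 40] [474. 290.] [ -56. -156.] 0.116
t 3.17 tray [-130.6  -98.2] z 0.1563 ang 52.2 F [-0.2 -0.6  0.5] w 0.0201 q [-0.46  0.1   0.52  2.02 -0.06  1.04  2.35]
```

Request:
jog_arm(motion=[[0, 0, -0.014, 0, 0, 0, 0.23], [0, 0, -0.014, 0, 0, 0, 0.23]])

```text
time_s: 3.42
tcp_pos: [0.4868, -0.04, 0.1505]
tool_rot: [[-0.647, 0.762, -0.001], [0.762, 0.647, 0.0], [0.0, -0.0, -1.0]]
wrist_force: [-1.2, -0.2, 0.5]
grip_width: 0.0204
```

Run:
```python
from h import *
show();go([-67.6,-16.3],52.3,.153)
```

```text
t 3.42 tray [-131.7  -98.6] z 0.1505 ang 52.2 F [-1.2 -0.2  0.5] w 0.0204 q [-0.46  0.1   0.52  2.03 -0.06  1.03  2.36]
target [-67.6, -16.3] 52.3 0.153 -> [0.265 0.225 0.008] [-0.     -0.0002  0.0008]
```

Request:
jog_arm(motion=[[0.033, 0.028, 0.003, 0, 0, 0, 0.23], [0.066, 0.056, 0.003, 0, 0, 0, 0.23], [0.1, 0.085, 0.003, 0, 0, 0, 0.23], [0.133, 0.113, 0.003, 0, 0, 0, 0.23], [0.166, 0.141, 0.003, 0, 0, 0, 0.23], [0.199, 0.169, 0.003, 0, 0, 0, 0.23], [0.232, 0.197, 0.003, 0, 0, 0, 0.23], [0.265, 0.225, 0.003, 0, 0, 0, 0.23]])

```text
time_s: 4.42
tcp_pos: [0.5672, 0.0281, 0.1516]
tool_rot: [[-0.647, 0.762, 0.0], [0.762, 0.647, 0.0], [0.0, 0.0, -1.0]]
wrist_force: [-1.1, -0.8, 0.7]
grip_width: 0.0197
```

Run:
```python
from h import *
show();find("a2")
d=get_image("wrist");cv2.imwrite("pics/w2.png",d["color"])
```

```text
t 4.42 tray [-66.9 -15.5] z 0.1516 ang 52.2 F [-1.1 -0.8  0.7] w 0.0197 q [-0.5   0.28  0.47  1.84 -0.14  1.06  2.29]
scene amber 27 [-55.5  -0.7]
scene green 28 [-107.5   83.7]
scene blue 22 [-140.5  -11. ]
side amber 15 [-56.8   6.5]
side amber 3 [-14.3 -38.4]
side green 8 [-101.7   92.6]
side blue 20 [139.5 121.4]
side blue 16 [-140.6  -10.5]
```

View pics/w2.png

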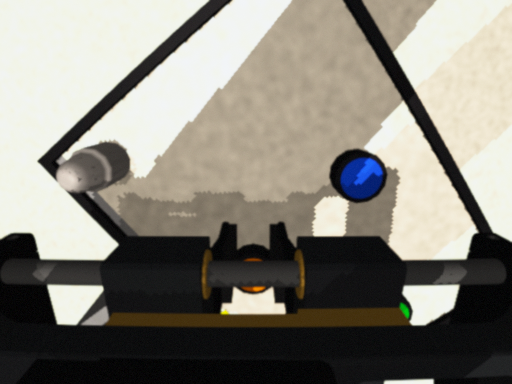

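View pics/scene_a2.png

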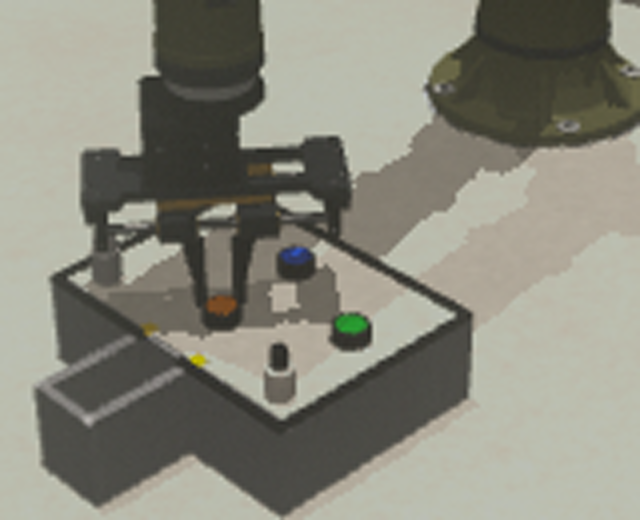

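Run:
```python
from h import *
d=get_image("scene");s=state();R=s["tool_rot"];p=s["tcp_pos"]
for l in([-95,-37,0],[-95,37,0],[-95,0,0],[95,0,0],[95,37,0],[95,-37,0],[-95,0,-40]):
    q=p+R@(np.array(l)/1000);print(l,np.round((proj(d,q)[0]-[180,140])*4),np.round(w2t(q)),round(q[2],3))
go([-72,-22],52.3,.155)
go([-86,0],0,.19);go([-86,0],0,.151)
```

```text
[-95, -37, 0] [ 85. 199.] [ -15. -104.] 0.151
[-95, 37, 0] [ 83. 253.] [ 30. -45.] 0.151
[-95, 0, 0] [ 84. 225.] [  8. -74.] 0.151
[95, 0, 0] [344. 210.] [-143.   42.] 0.151
[95, 37, 0] [351. 237.] [-120.   71.] 0.151
[95, -37, 0] [339. 184.] [-165.   13.] 0.151
[-95, 0, -40] [ 80. 178.] [  8. -74.] 0.191
target [-72, -22] 52.3 0.155 -> [-0.019 -0.016  0.012] [ 0.0001 -0.0001  0.0007]
target [-86, 0] 0 0.19 -> [-0.049  0.065  0.129] [ 0.000e+00 -2.000e-04 -2.899e-01]
target [-86, 0] 0 0.151 -> [-0.049  0.065 -0.001] [ 0.000e+00 -2.000e-04 -2.899e-01]
```

Amber sits at about (-55,0), as planned. Nothing else has moved, and the gripper body is well above the objective. Next: back off, lift, turn and come in behind it.

Request:
jog_arm(motion=[[-0.019, -0.016, 0.01, 0, 0, 0, 0.23], [-0.019, -0.016, 0.129, 0, 0, 0, 0.23], [-0.03, 0.02, 0.129, 0, 0, -0.06, 0.23], [-0.049, 0.065, 0.129, 0, 0, -0.12, 0.23], [-0.049, 0.065, 0.129, 0, 0, -0.18, 0.23], [-0.049, 0.065, 0.129, 0, 0, -0.235, 0.23], [-0.049, 0.065, 0.129, 0, 0, -0.29, 0.23], [-0.049, 0.065, 0.129, 0, 0, -0.29, 0.23]])

```text
time_s: 5.62
tcp_pos: [0.5513, 0.0462, 0.1905]
tool_rot: [[0.205, 0.979, 0.0], [0.979, -0.205, 0.0], [0.0, -0.0, -1.0]]
wrist_force: [0.4, -0.4, -1.0]
grip_width: 0.0202
```

Run:
```python
from h import *
show();find("a3");go([-86,0],0,.151)
```

```text
t 5.62 tray [-86.2  -0.9] z 0.1905 ang 0.0 F [ 0.4 -0.4 -1. ] w 0.0202 q [-0.64  0.21  0.57  1.84 -0.12  1.13  1.34]
scene amber 3 [-192.9 -112.6]
scene amber 29 [-54.7   1.1]
scene green 23 [-107.8   85.3]
scene blue 24 [-139.8  -10. ]
side amber 27 [-52.1   4.3]
side green 15 [-105.3   90.4]
side blue 18 [140.  120.7]
side blue 27 [-138.5   -6.7]
target [-86, 0] 0 0.151 -> [ 0.001  0.002 -0.132] [-0.0001  0.     -0.0006]
```

Request:
jog_arm(motion=[[0.001, 0.006, -0.06, 0, 0, 0, 0.23], [0.001, 0.006, -0.126, 0, 0, 0, 0.23], [0.001, 0.006, -0.126, 0, 0, 0, 0.23], [0.001, 0.006, -0.126, 0, 0, 0, 0.23]])

```text
time_s: 6.22
tcp_pos: [0.5522, 0.0487, 0.1524]
tool_rot: [[0.205, 0.979, -0.0], [0.979, -0.205, -0.0], [-0.0, -0.0, -1.0]]
wrist_force: [0.3, -0.1, 0.1]
grip_width: 0.0201
```

Run:
```python
from h import *
show();go([-40,0],0,.153);go([8,0],0,.154)
```

```text
t 6.22 tray [-85.9   1.6] z 0.1524 ang -0.0 F [ 0.3 -0.1  0.1] w 0.0201 q [-0.63  0.25  0.56  1.87 -0.15  1.06  1.36]
target [-40, 0] 0 0.153 -> [ 0.149 -0.037  0.002] [ 0.0001 -0.      0.0001]
target [8, 0] 0 0.154 -> [ 0.305 -0.069  0.005] [ 0.0001 -0.      0.0001]
```

Request:
jog_arm(motion=[[0.04, -0.01, 0.001, 0, 0, 0, 0.23], [0.08, -0.02, 0.002, 0, 0, 0, 0.23], [0.12, -0.03, 0.003, 0, 0, 0, 0.23], [0.155, -0.039, 0.005, 0, 0, 0, 0.23], [0.19, -0.046, 0.006, 0, 0, 0, 0.23], [0.19, -0.046, 0.006, 0, 0, 0, 0.23]])

```text
time_s: 6.98
tcp_pos: [0.6099, 0.0346, 0.1542]
tool_rot: [[0.206, 0.979, 0.0], [0.979, -0.206, -0.0], [-0.0, 0.0, -1.0]]
wrist_force: [-0.7, -0.1, -0.5]
grip_width: 0.0202
```

Run:
```python
from h import *
show();find("a4");go([10,0],0,.154)
```

```text
t 6.97 tray [-26.5  -0.3] z 0.1542 ang -0.1 F [-0.7 -0.1 -0.5] w 0.0202 q [-0.56  0.37  0.56  1.73 -0.22  1.1   1.43]
scene amber 30 [-5.7 -1.4]
scene green 29 [-107.3   84. ]
side green 23 [-105.3   87.3]
side blue 19 [139.7 121.4]
side blue 27 [-139.3   -6.3]
target [10, 0] 0 0.154 -> [ 0.122 -0.025 -0.   ] [ 0.     -0.0002  0.0003]
```

View pics/scene_a4.png

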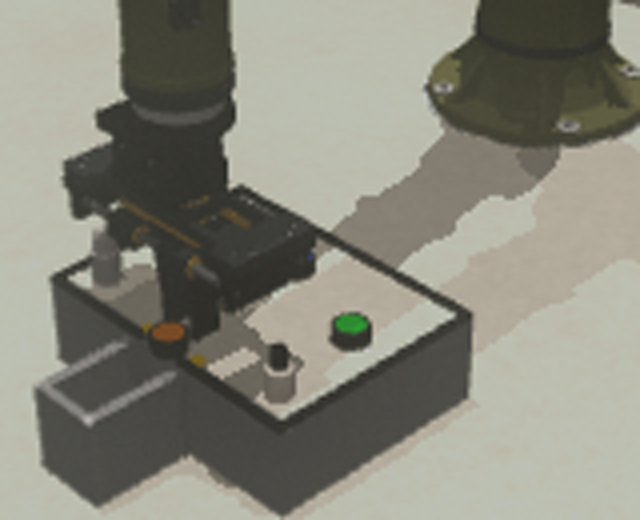

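Amber is centred in the gate at (-6,-1), so I'll push it on through.

Request:
jog_arm(motion=[[0.03, -0.006, 0, 0, 0, 0, 0.23], [0.06, -0.012, 0, 0, 0, 0, 0.23], [0.09, -0.018, 0, 0, 0, 0, 0.23], [0.122, -0.025, 0, 0, 0, 0, 0.23], [0.122, -0.025, 0, 0, 0, 0, 0.23], [0.03, -0.006, 0, 0, 0, 0, 0.23], [0, 0, 0.1, 0, 0, 0, 0.23], [-0.1, 0.02, 0.2, 0, 0, 0, 0.23]])

```text
time_s: 8.07
tcp_pos: [0.5789, 0.0408, 0.2147]
tool_rot: [[0.206, 0.978, -0.0], [0.978, -0.206, -0.001], [-0.001, 0.0, -1.0]]
wrist_force: [0.4, 0.5, 0.1]
grip_width: 0.0202
```

Run:
```python
from h import *
show();find("a5")
c=np.array([-106,85.4]);v=np.array([-55,0])-c;a=np.degrees(np.arctan2(v[1],v[0]));u=v/np.linalg.norm(v)
p=c-30*u;e=np.array([-55,0])-20.7*u
go(p,a,.2);go(p,a,.152);print(p,e,a)
```

```text
t 8.07 tray [-58.1  -0.6] z 0.2147 ang -0.1 F [0.4 0.5 0.1] w 0.0202 q [-0.62  0.25  0.58  1.75 -0.14  1.19  1.37]
scene amber 3 [-191.4 -151. ]
scene green 27 [-107.2   83.5]
scene blue 26 [-140.6   -9.9]
side green 22 [-105.2   86.8]
side blue 18 [140. 121.]
side blue 27 [-139.3   -6.3]
target [-121.38161604  111.15666686] -59.15478629087718 0.2 -> [-0.13   0.405 -0.058] [-3.000e-04  1.500e-03 -3.287e-01]
target [-121.38161604  111.15666686] -59.15478629087718 0.152 -> [-0.13   0.405 -0.218] [-3.000e-04  1.500e-03 -3.287e-01]
[-121.38161604  111.15666686] [-65.61331507  17.77210014] -59.15478629087718
```

View pics/scene_a5.png

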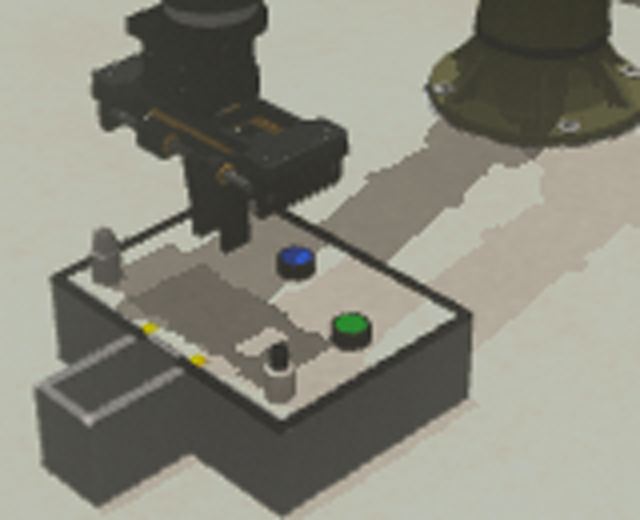

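View pics/side_a5.png

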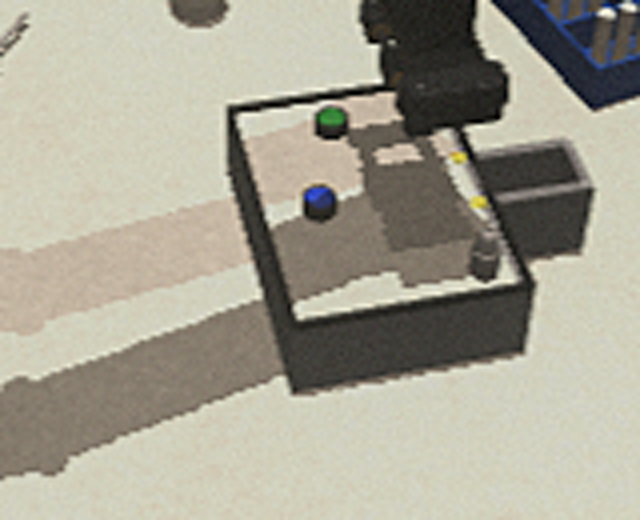

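Amber is gone from the deck into the slot, and the objective, vial, blue and green are where they were. Now green.

Request:
jog_arm(motion=[[-0.03, 0.1, 0, 0, 0, -0.055, 0.23], [-0.06, 0.2, 0, 0, 0, -0.11, 0.23], [-0.1, 0.3, 0, 0, 0, -0.165, 0.23], [-0.13, 0.402, 0, 0, 0, -0.22, 0.23], [-0.13, 0.402, 0, 0, 0, -0.275, 0.23], [-0.13, 0.402, -0.05, 0, 0, -0.329, 0.23], [-0.13, 0.402, -0.05, 0, 0, -0.329, 0.23]])

```text
time_s: 9.05
tcp_pos: [0.5394, 0.1614, 0.1977]
tool_rot: [[0.945, 0.326, -0.002], [0.326, -0.945, -0.002], [-0.003, 0.001, -1.0]]
wrist_force: [-0.1, -0.5, 0.5]
grip_width: 0.0203
```

Run:
```python
from h import *
show();go([-121,110.5],-59.2,.154);find("g1")
```

```text
t 9.05 tray [-121.5  109.3] z 0.1977 ang -59.1 F [-0.1 -0.5  0.5] w 0.0203 q [-0.89  0.23  0.63  1.81 -0.15  1.15  0.12]
target [-121, 110.5] -59.2 0.154 -> [ 0.002  0.004 -0.146] [ 0.0005 -0.0008 -0.0003]
scene green 24 [-106.5   82.7]
scene blue 25 [-140.   -10.9]
side green 11 [-105.7   86.9]
side blue 14 [140.7 119.8]
side blue 31 [-138.6   -7.4]
```

Request:
jog_arm(motion=[[0.001, 0.003, -0.08, 0, 0, 0, 0.23], [0.001, 0.003, -0.146, 0, 0, 0, 0.23], [0.001, 0.003, -0.146, 0, 0, 0, 0.23], [0.001, 0.003, -0.146, 0, 0, 0, 0.23]])

```text
time_s: 9.65
tcp_pos: [0.5408, 0.1624, 0.156]
tool_rot: [[0.946, 0.324, 0.001], [0.324, -0.946, 0.0], [0.001, 0.0, -1.0]]
wrist_force: [0.1, -0.0, -0.1]
grip_width: 0.0202
```

Run:
```python
from h import *
show();go([-65.6,17.8],-59.2,.152)
```

```text
t 9.65 tray [-120.3  110.6] z 0.156 ang -59.2 F [ 0.1 -0.  -0.1] w 0.0202 q [-0.88  0.28  0.62  1.85 -0.18  1.07  0.14]
target [-65.6, 17.8] -59.2 0.152 -> [ 0.115 -0.34  -0.013] [-0.      0.0002  0.0003]
```

Request:
jog_arm(motion=[[0.006, -0.02, -0.01, 0, 0, 0, 0.23], [0.02, -0.06, -0.01, 0, 0, 0, 0.23], [0.036, -0.107, -0.01, 0, 0, 0, 0.23], [0.052, -0.154, -0.01, 0, 0, 0, 0.23], [0.068, -0.2, -0.01, 0, 0, 0, 0.23], [0.084, -0.247, -0.01, 0, 0, 0, 0.23], [0.1, -0.294, -0.01, 0, 0, 0, 0.23], [0.115, -0.34, -0.01, 0, 0, 0, 0.23]])

```text
time_s: 10.65
tcp_pos: [0.5753, 0.0595, 0.1525]
tool_rot: [[0.946, 0.324, 0.0], [0.324, -0.946, 0.0], [0.0, 0.0, -1.0]]
wrist_force: [-0.1, 0.1, 0.1]
grip_width: 0.02
```

Run:
```python
from h import *
show();find("g2");go([-69.2,23.8],-59.2,.152);go([-86,0],0,.19)
```

```text
t 10.65 tray [-65.5  17. ] z 0.1525 ang -59.3 F [-0.1  0.1  0.1] w 0.02 q [-0.71  0.32  0.66  1.82 -0.22  1.08  0.36]
scene green 3 [-50.6  -3.6]
scene blue 14 [-139.6  -10.6]
side green 8 [-50.9  -4.8]
side blue 20 [139.5 121.4]
side blue 8 [-138.8   -2.3]
target [-69.2, 23.8] -59.2 0.152 -> [-0.008  0.03  -0.002] [0.0004 0.0002 0.0013]
target [-86, 0] 0 0.19 -> [-0.079 -0.036  0.125] [3.000e-04 4.000e-04 3.302e-01]
```

View pics/scene_g2.png

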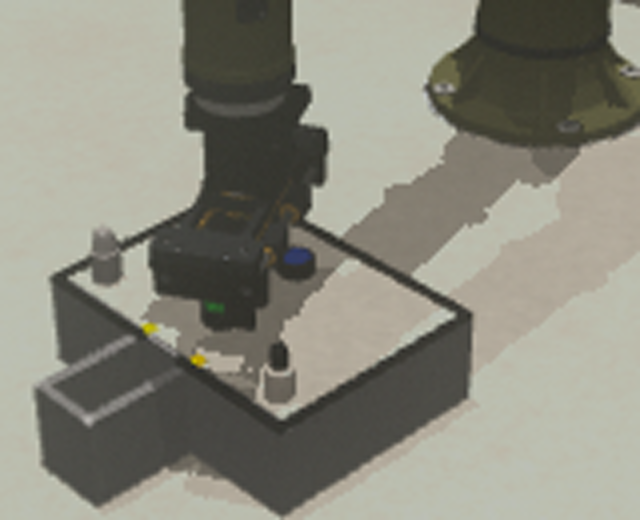

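Green is partly hidden between the fingers near (-53,-2). I'll back off, lift and come in behind it.

Request:
jog_arm(motion=[[-0.008, 0.028, 0.005, 0, 0, 0, 0.23], [-0.008, 0.028, 0.125, 0, 0, 0, 0.23], [-0.04, 0, 0.125, 0, 0, 0.058, 0.23], [-0.079, -0.034, 0.125, 0, 0, 0.116, 0.23], [-0.079, -0.034, 0.125, 0, 0, 0.174, 0.23], [-0.079, -0.034, 0.125, 0, 0, 0.23, 0.23], [-0.079, -0.034, 0.125, 0, 0, 0.285, 0.23], [-0.079, -0.034, 0.125, 0, 0, 0.33, 0.23]])

```text
time_s: 11.75
tcp_pos: [0.5509, 0.0521, 0.1901]
tool_rot: [[0.196, 0.981, -0.0], [0.981, -0.196, 0.001], [0.001, -0.0, -1.0]]
wrist_force: [1.3, 0.6, -0.1]
grip_width: 0.0203
```

Run:
```python
from h import *
show();find("g3");go([-86,0],0,.153)
```

```text
t 11.75 tray [-87.8   4.7] z 0.1901 ang 0.6 F [ 1.3  0.6 -0.1] w 0.0203 q [-0.63  0.21  0.55  1.84 -0.12  1.13  1.33]
scene green 9 [-48.1  -3.7]
scene blue 21 [-140.1   -9.7]
side green 8 [-45.7  -1.7]
side blue 16 [140.3 121.4]
side blue 25 [-137.8   -7.1]
target [-86, 0] 0 0.153 -> [ 0.003 -0.016 -0.123] [-0.0003 -0.     -0.0015]
```

Request:
jog_arm(motion=[[0, -0.004, 0, 0, 0, 0, 0.23], [0, -0.004, 0, 0, 0, 0, 0.23]])

```text
time_s: 12.1
tcp_pos: [0.5512, 0.0494, 0.19]
tool_rot: [[0.204, 0.979, 0.0], [0.979, -0.204, 0.0], [0.0, 0.0, -1.0]]
wrist_force: [-0.8, 0.8, -0.6]
grip_width: 0.0199
```

Run:
```python
from h import *
show();find("g4");go([-86,-1],0,.153)
```

```text
t 12.1 tray [-87.    2.1] z 0.19 ang 0.1 F [-0.8  0.8 -0.6] w 0.0199 q [-0.63  0.21  0.55  1.84 -0.12  1.13  1.33]
scene green 9 [-48.1  -3.7]
scene blue 22 [-140.   -10.1]
side green 8 [-45.7  -1.7]
side blue 18 [140.1 120.4]
side blue 24 [-138.2   -7. ]
target [-86, -1] 0 0.153 -> [ 0.001 -0.01  -0.123] [-0.      0.     -0.0006]
```

View pics/scene_g4.png

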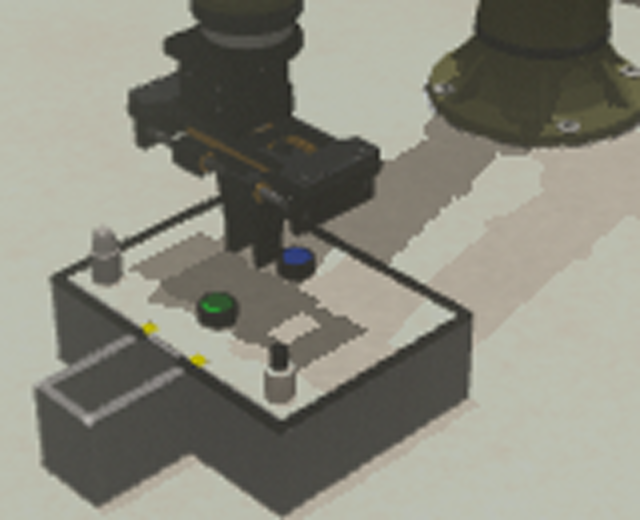

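View pics/side_g4.png

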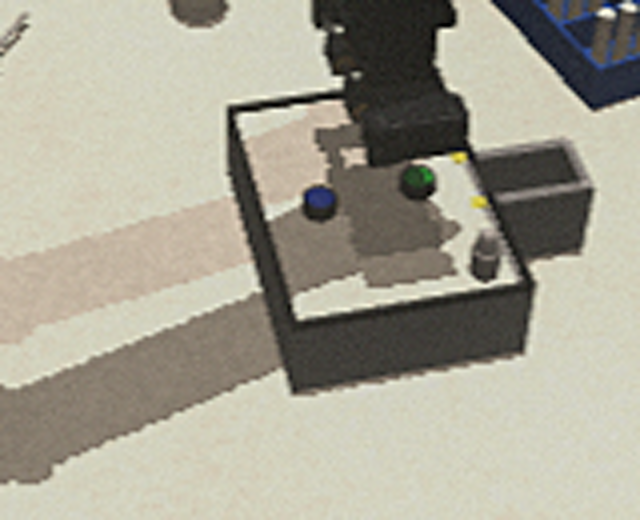

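Run:
```python
from h import *
for n,lo,r in(("scene",25,(222,205,248,226)),("side",25,(275,175,295,195))):
    d=get_image(n);x0,y0,x1,y1=r;h=cv2.cvtColor(d["color"][y0:y1,x0:x1],cv2.COLOR_BGR2HSV)
    m=cv2.inRange(h,(45,90,25),(85,255,255));M=cv2.moments(m,True);c=(M["m10"]/M["m00"]+x0,M["m01"]/M["m00"]+y0)
    print(n,M["m00"],np.round(c,1),np.round(w2t(onz(d,c,.089)),1))
show();go([-84,-1],0,.153)
```

```text
scene 26.0 [233.5 215.5] [-53.4  -4.5]
side 24.0 [284.2 183.6] [-52.3  -0.7]
t 12.3 tray [-86.9   1.9] z 0.19 ang 0.1 F [-0.1 -0.3 -0.2] w 0.0199 q [-0.63  0.21  0.55  1.84 -0.12  1.13  1.33]
target [-84, -1] 0 0.153 -> [ 0.008 -0.011 -0.123] [-0.      0.     -0.0006]
```

Green is at (-53,-2.5), found with a lower brightness threshold because it lies in shadow.

Request:
jog_arm(motion=[[0.004, -0.014, -0.06, 0, 0, 0, 0.23], [0.004, -0.014, -0.124, 0, 0, 0, 0.23], [0.004, -0.014, -0.124, 0, 0, 0, 0.23], [0.004, -0.014, -0.124, 0, 0, 0, 0.23]])

```text
time_s: 12.8
tcp_pos: [0.5524, 0.0448, 0.1525]
tool_rot: [[0.203, 0.979, -0.0], [0.979, -0.203, -0.0], [-0.0, -0.0, -1.0]]
wrist_force: [-0.4, -0.8, -0.9]
grip_width: 0.0198
```

Run:
```python
from h import *
show();go([-26,0],0,.154)
```

```text
t 12.8 tray [-84.9  -2.1] z 0.1525 ang 0.1 F [-0.4 -0.8 -0.9] w 0.0198 q [-0.61  0.25  0.55  1.87 -0.15  1.06  1.36]
target [-26, 0] 0 0.154 -> [ 0.194 -0.033  0.005] [ 0.0001 -0.0002 -0.0007]
```

Request:
jog_arm(motion=[[0.04, -0.007, 0.001, 0, 0, 0, 0.23], [0.08, -0.014, 0.002, 0, 0, 0, 0.23], [0.12, -0.02, 0.003, 0, 0, 0, 0.23], [0.16, -0.027, 0.005, 0, 0, 0, 0.23], [0.192, -0.033, 0.006, 0, 0, 0, 0.23], [0.192, -0.033, 0.006, 0, 0, 0, 0.23]])

```text
time_s: 13.55
tcp_pos: [0.6107, 0.0346, 0.1545]
tool_rot: [[0.203, 0.979, 0.0], [0.979, -0.203, -0.001], [-0.0, 0.0, -1.0]]
wrist_force: [-1.4, 0.2, 0.0]
grip_width: 0.0199
```

Run:
```python
from h import *
show();find("g5");go([10,0],0,.154)
```

```text
t 13.55 tray [-25.7  -0.2] z 0.1545 ang 0.1 F [-1.4  0.2  0. ] w 0.0199 q [-0.55  0.37  0.54  1.73 -0.21  1.1   1.43]
scene green 6 [-8.8 -3.1]
side amber 4 [-16. -42.]
side blue 20 [139.5 121.4]
side blue 27 [-139.3   -6.3]
target [10, 0] 0 0.154 -> [ 0.119 -0.025 -0.001] [ 0.     -0.0002 -0.0007]
```

View pics/scene_g5.png

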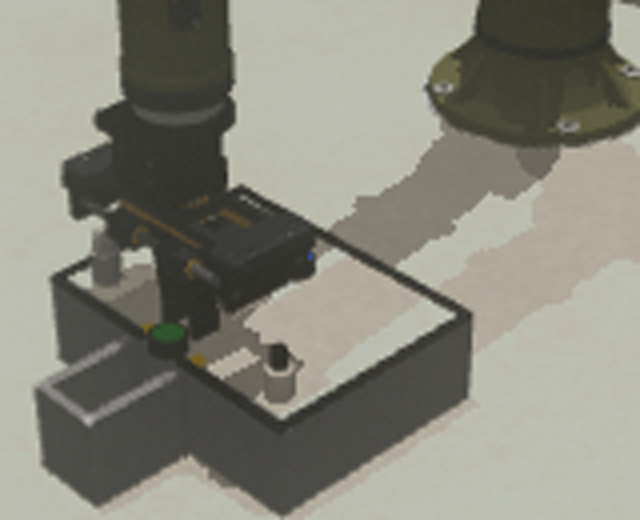

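Green is centred in the gate, just as amber was. I'll push it through.

Request:
jog_arm(motion=[[0.03, -0.006, 0, 0, 0, 0, 0.23], [0.06, -0.012, 0, 0, 0, 0, 0.23], [0.09, -0.018, 0, 0, 0, 0, 0.23], [0.122, -0.025, 0, 0, 0, 0, 0.23], [0.122, -0.025, 0, 0, 0, 0, 0.23], [0.03, -0.006, 0, 0, 0, 0, 0.23], [0, 0, 0.1, 0, 0, 0, 0.23], [-0.1, 0.02, 0.2, 0, 0, 0, 0.23]])

```text
time_s: 14.65
tcp_pos: [0.5798, 0.0408, 0.215]
tool_rot: [[0.203, 0.979, -0.0], [0.979, -0.203, -0.001], [-0.001, -0.0, -1.0]]
wrist_force: [0.5, 1.4, 0.8]
grip_width: 0.0207
```

Run:
```python
from h import *
show();find("b0")
c=np.array([-139.5,-8.8]);v=-c;a=np.degrees(np.arctan2(v[1],v[0]));u=v/np.linalg.norm(v)
p=c-30*u;print(p,a)
go(p,a,.2);go(p,a,.153)
```

```text
t 14.65 tray [-57.2  -0.4] z 0.215 ang 0.1 F [0.5 1.4 0.8] w 0.0207 q [-0.61  0.25  0.57  1.75 -0.14  1.19  1.37]
scene blue 25 [-140.8   -9.5]
side blue 20 [139.5 121.4]
side blue 27 [-139.3   -6.3]
[-169.44048665  -10.68871887] 3.6095745146842906
target [-169.44048665  -10.68871887] 3.6095745146842906 0.2 -> [-0.373  0.04  -0.059] [-0.001   0.0011  0.019 ]
target [-169.44048665  -10.68871887] 3.6095745146842906 0.153 -> [-0.373  0.04  -0.216] [-0.001   0.0011  0.019 ]
```

View pics/scene_b0.png

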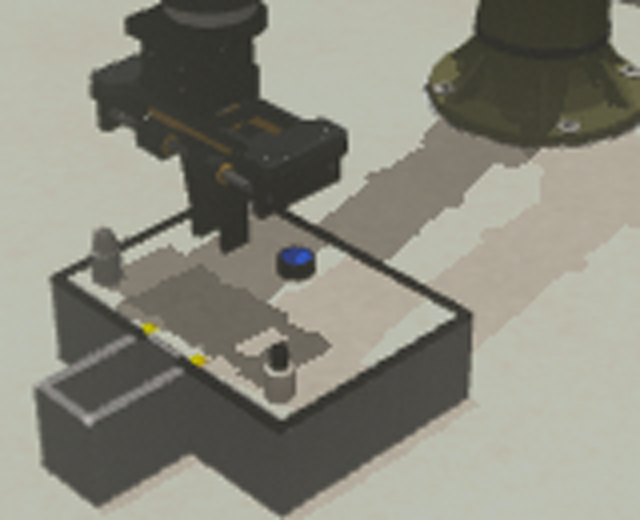

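Green is in. Now blue, still at (-139.5,-8.5).

Request:
jog_arm(motion=[[-0.1, 0.011, 0, 0, 0, 0.005, 0.23], [-0.2, 0.022, 0, 0, 0, 0.01, 0.23], [-0.3, 0.032, 0, 0, 0, 0.019, 0.23], [-0.371, 0.04, 0, 0, 0, 0.019, 0.23], [-0.371, 0.04, -0.1, 0, 0, 0.019, 0.23], [-0.371, 0.04, -0.1, 0, 0, 0.019, 0.23]])

```text
time_s: 15.5
tcp_pos: [0.4672, 0.0526, 0.1826]
tool_rot: [[0.144, 0.99, -0.004], [0.99, -0.144, -0.001], [-0.002, -0.004, -1.0]]
wrist_force: [-1.2, -0.4, 0.6]
grip_width: 0.0203
```

Run:
```python
from h import *
show();go([-169.4,-10.7],3.6,.153)
```

```text
t 15.5 tray [-169.9  -11.9] z 0.1826 ang 3.6 F [-1.2 -0.4  0.6] w 0.0203 q [-0.7   0.02  0.54  2.03 -0.01  1.1   1.27]
target [-169.4, -10.7] 3.6 0.153 -> [ 0.002  0.004 -0.099] [ 0.0004 -0.0013  0.0003]
```

Request:
jog_arm(motion=[[0.001, 0.002, -0.05, 0, 0, 0, 0.23], [0.001, 0.002, -0.104, 0, 0, 0, 0.23], [0.001, 0.002, -0.104, 0, 0, 0, 0.23], [0.001, 0.002, -0.104, 0, 0, 0, 0.23]])

```text
time_s: 16.0
tcp_pos: [0.4692, 0.0535, 0.1534]
tool_rot: [[0.144, 0.99, 0.0], [0.99, -0.144, -0.0], [-0.0, 0.0, -1.0]]
wrist_force: [-0.5, -0.1, 0.7]
grip_width: 0.0198
```

Run:
```python
from h import *
show();go([-85,-4.5],3.6,.152);go([-26,-1],0,.154)
```

```text
t 16.0 tray [-168.1  -10.7] z 0.1534 ang 3.6 F [-0.5 -0.1  0.7] w 0.0198 q [-0.69  0.06  0.54  2.06 -0.04  1.03  1.29]
target [-85, -4.5] 3.6 0.152 -> [ 0.275 -0.037 -0.005] [0.0001 0.     0.0003]
target [-26, -1] 0 0.154 -> [ 0.47  -0.066  0.002] [ 0.0001  0.     -0.0197]
```

Request:
jog_arm(motion=[[0.035, -0.005, -0.004, 0, 0, 0, 0.23], [0.07, -0.009, -0.004, 0, 0, 0, 0.23], [0.105, -0.014, -0.004, 0, 0, 0, 0.23], [0.14, -0.019, -0.004, 0, 0, 0, 0.23], [0.175, -0.024, -0.004, 0, 0, 0, 0.23], [0.21, -0.028, -0.004, 0, 0, 0, 0.23], [0.245, -0.033, -0.004, 0, 0, 0, 0.23], [0.275, -0.037, -0.004, 0, 0, 0, 0.23]])

```text
time_s: 17.0
tcp_pos: [0.5522, 0.0424, 0.1521]
tool_rot: [[0.144, 0.99, 0.0], [0.99, -0.144, -0.0], [-0.0, 0.0, -1.0]]
wrist_force: [-0.5, 0.3, 0.9]
grip_width: 0.0201
```

Run:
```python
from h import *
show();find("b1");go([-26,0],0,.154)
```

```text
t 17.0 tray [-84.5  -4.6] z 0.1521 ang 3.6 F [-0.5  0.3  0.9] w 0.0201 q [-0.62  0.25  0.56  1.87 -0.15  1.06  1.43]
scene amber 3 [-212.8  -90.2]
scene blue 18 [-65.8  -3.7]
side blue 18 [140. 121.]
target [-26, 0] 0 0.154 -> [ 0.193 -0.025  0.006] [ 0.0002  0.0003 -0.0197]
```

View pics/scene_b1.png

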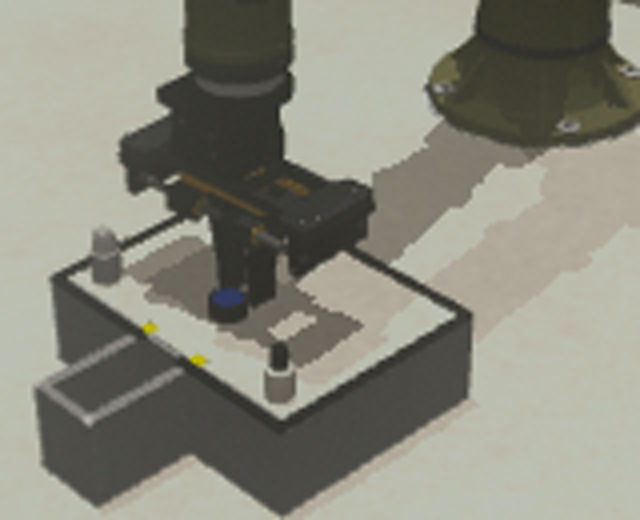

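Request:
jog_arm(motion=[[0.035, -0.005, 0, 0, 0, -0.003, 0.23], [0.07, -0.009, 0.001, 0, 0, -0.006, 0.23], [0.105, -0.014, 0.003, 0, 0, -0.01, 0.23], [0.14, -0.018, 0.005, 0, 0, -0.014, 0.23], [0.17, -0.022, 0.006, 0, 0, -0.017, 0.23], [0.193, -0.025, 0.007, 0, 0, -0.02, 0.23], [0.193, -0.025, 0.007, 0, 0, -0.02, 0.23]])

```text
time_s: 17.98
tcp_pos: [0.6099, 0.0348, 0.1543]
tool_rot: [[0.206, 0.979, 0.0], [0.979, -0.206, -0.0], [-0.0, 0.0, -1.0]]
wrist_force: [-0.6, 0.2, 0.0]
grip_width: 0.02
```

Run:
```python
from h import *
show();find("b2");go([10,0],0,.154)
```

```text
t 17.98 tray [-26.6  -0.1] z 0.1543 ang -0.1 F [-0.6  0.2  0. ] w 0.02 q [-0.56  0.38  0.56  1.73 -0.22  1.1   1.43]
scene blue 24 [-6.3 -0.9]
side amber 5 [-14.7 -38.9]
side blue 20 [139.5 121.4]
target [10, 0] 0 0.154 -> [ 0.121 -0.025 -0.001] [-0.     -0.0001  0.0002]
```

View pics/scene_b2.png

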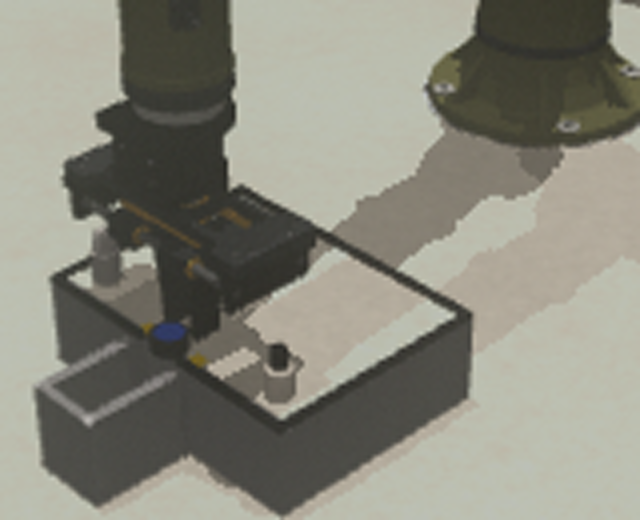

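Blue is centred in the gate. One last push.

Request:
jog_arm(motion=[[0.03, -0.006, 0, 0, 0, 0, 0.23], [0.06, -0.012, 0, 0, 0, 0, 0.23], [0.09, -0.018, 0, 0, 0, 0, 0.23], [0.122, -0.025, 0, 0, 0, 0, 0.23], [0.122, -0.025, 0, 0, 0, 0, 0.23], [0.03, -0.006, 0, 0, 0, 0, 0.23], [0, 0, 0.1, 0, 0, 0, 0.23], [-0.1, 0.02, 0.25, 0, 0, 0, 0.23]])

```text
time_s: 19.08
tcp_pos: [0.5785, 0.041, 0.2287]
tool_rot: [[0.206, 0.979, -0.003], [0.979, -0.206, -0.002], [-0.002, -0.002, -1.0]]
wrist_force: [0.5, 1.7, 0.1]
grip_width: 0.0202
```

Request:
jog_arm(motion=[[-0.05, 0.02, 0.15, 0, 0, 0, 0.23], [-0.1, 0.04, 0.3, 0, 0, 0, 0.23], [0.1, 0.04, 0.4, 0, 0, 0, 0.23], [0.25, 0, 0.4, 0, 0, 0, 0.23], [0.35, 0, 0.4, 0, 0, 0, 0.23], [0.35, 0, 0.4, 0, 0, 0, 0.23]])

```text
time_s: 19.82
tcp_pos: [0.6854, 0.0409, 0.3476]
tool_rot: [[0.206, 0.979, -0.002], [0.979, -0.206, -0.002], [-0.002, -0.001, -1.0]]
wrist_force: [0.5, 0.2, -1.2]
grip_width: 0.0201
```

Run:
```python
from h import *
show();find("e1")
d=get_image("wrist");cv2.imwrite("pics/we.png",d["color"])
```

```text
t 19.82 tray [46.1 21.3] z 0.3476 ang -0.1 F [ 0.5  0.2 -1.2] w 0.0201 q [-0.53  0.43  0.63  1.28 -0.24  1.51  1.43]
side blue 15 [140.3 120.7]
side blue 3 [  9.8 -31. ]
```

View pics/we.png

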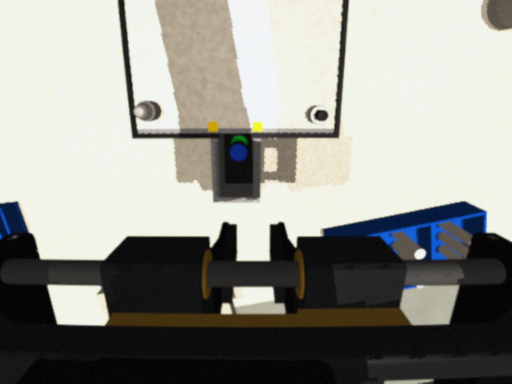

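View pics/side_e1.png

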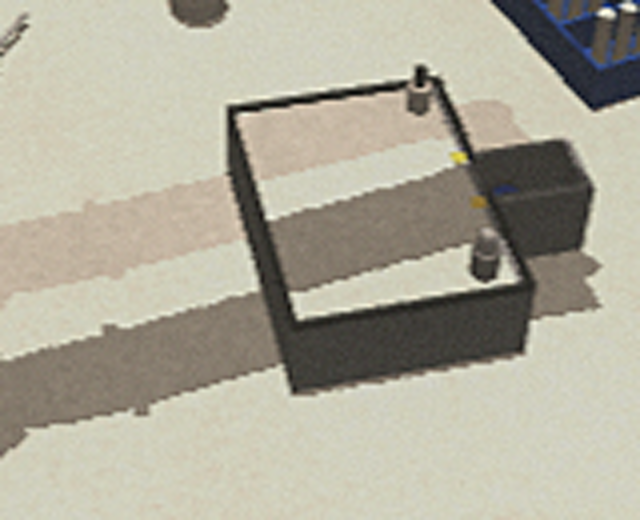

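View pics/scene_e1.png

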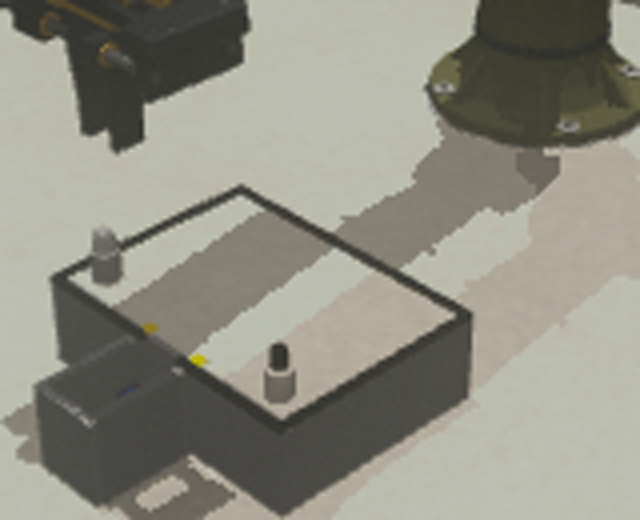

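Run:
```python
from h import *
rs=[]
for n,r in(("scene",(203,228,220,246)),("side",(298,178,318,196)),("wrist",(220,130,258,175))):
    d=get_image(n);x0,y0,x1,y1=r;h=cv2.cvtColor(d["color"][y0:y1,x0:x1],cv2.COLOR_BGR2HSV)
    m=cv2.inRange(h,(105,100,25),(130,255,255));M=cv2.moments(m,True);c=(M["m10"]/M["m00"]+x0,M["m01"]/M["m00"]+y0)
    print(n,M["m00"],np.round(c,1));rs.append((n,ray(d,c)))
for a,b in((0,2),(1,2),(0,1)):
    t=tri([rs[a][1],rs[b][1]]);print(rs[a][0],rs[b][0],np.round(w2t(t),1),round(t[2],4))
cv2.imwrite("pics/wslot.png",cv2.resize(d["color"][110:210,190:290],None,fx=5,fy=5,interpolation=2))
```

```text
scene 1.0 [212. 237.]
side 5.0 [306. 187.]
wrist 307.0 [237.5 152. ]
scene wrist [30.3 -0.8] 0.0557
side wrist [28.3  0.8] 0.0548
scene side [29.4 -1.7] 0.0558
```

View pics/wslot.png

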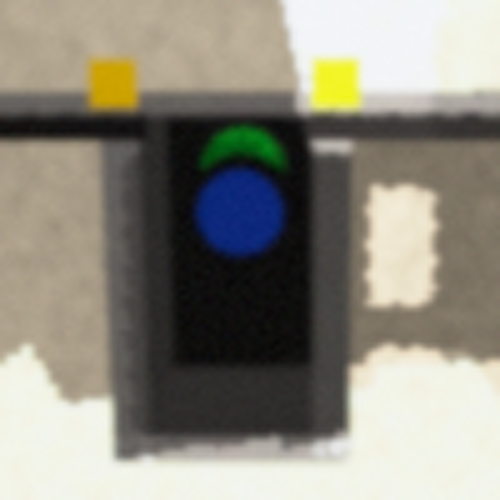

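The top of the stack is at about z=0.055, 20 mm below deck level. Flat stacking would give 0.048, but in the fixed views the slot wall hides most of the blue window. The arm is touching nothing.

Run:
```python
from h import *
print(env.sign_off())
```

```text
the job is handed in; nothing more can be done
None
```

I swept the amber, then the green, then the blue filter along the deck and through the gate into the slot. I only pushed them, using the fingers held 20 mm apart as a cradle. The job was handed in after about 20 s of the 72 s allowed.

**Last checks:**
- **Filters:** The deck is empty. The wrist view shows blue lying on green inside the slot. The top of blue is at z ≈ 0.055 m, 20 mm below deck level.
- **Everything else:** The objective and vial stand where they were. I did not measure the table items again, but the arm went nowhere near them.
- **Forces:** Every wrist force reading stayed under 2 N, and the raised gripper was touching nothing at hand-in.

**Did not agree or could not be confirmed:**
- Three filters stacked flat should reach 0.048 m, about 7 mm lower than measured. Either the slot wall spoiled the view or blue leans a little.
- Amber is hidden under the other two in the last picture. I know it went in from its position in the gate and its absence from the deck right after that push.

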